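# Brush out the steel canister and hold the brush level over it

### The job

Take the long T-handled brush out of its holder and brush out the tall open steel canister: push the brush all the way down to the bottom three times, drawing it up at least half-way in between. Then lift the brush clear of the canister and finish while still holding it in the air over the canister's mouth, steady, with its cross bar level and the brush hanging straight down. Leave the canister standing where it is and do not disturb the other things.

Things in the scene. Friction and masses are not known exactly. Their poses are not given: they have to be found in the camera images.
- brush_bar (a point): Middle of the wooden cross bar (T-handle) of the brush: bar 90 mm long along this point's x, 18 wide along y, 22 high along z, which runs up the brush. The brush is loose, 186 mm long, 110 to 170 g, and stands upright in its holder at the start. Below the bar: a 16 mm thick ferrule 14 mm long, then a 9 mm steel stem.
- brush_foot (a point): Middle of the brush's foot, the flat lower end of its white bristle head, on the brush's axis 175 mm below brush_bar; same axes. The head is round and rigid, 64 mm long, 50 mm across at its widest, tapering to 36 mm across at the foot.
- stand: Low white plastic cup fixed to the table, the brush's holder: 50 mm high, 74 mm across at the foot and 68 at the rim, wall 4 mm, inner floor 6 mm up. Origin: centre of its underside, on the table. The brush foot rests on its inner floor, so its bar is at a height of 181 mm.
- canister: The tall open steel canister to be brushed out, loose, 0.36 to 0.59 kg: straight round, no lid, 72 mm across outside, 64 mm inside, 100 mm high, inner floor 5 mm up. Origin: centre of its underside, on the table; z up.
- canister_mouth (a point): Centre of the open canister's mouth, in the plane of its rim, 100 mm above its underside.
- lidded: Bystander: closed canister with a lid and small black knob, steel, 76 mm across, 115 mm high in all. Origin: centre of underside.
- pan: Bystander: low open steel pan, 94 mm across, 45 mm high. Origin: centre of underside.
- jar: Bystander: closed glass jar with a metal cap, 68 mm across, 95 mm high. Origin: centre of underside.
- shaker: Bystander: small metal shaker, 46 mm across, 72 mm high. Origin: centre of underside.
- honing: Bystander: honing steel lying on the table at the back, 355 mm long in all, 24 mm high, black handle. Origin on the table below the rod's handle end; x runs along the rod.
Things that resemble listed ones, but are neither listed nor needed, are in the scene too. What is shaped like the part that bears brush_bar but red is not meant.

How it is judged:
On the way, in this order (a step that is already met when the one before it is completed fails the run):
1. the brush is down at the canister's bottom (horizontal distance between brush_foot and canister_mouth below 0.03 m and z of brush_foot in the frame of canister below 0.025 m), for 0.05 s.
2. the brush is drawn up half-way, still in the canister (horizontal distance between brush_foot and canister_mouth below 0.03 m and z of brush_foot in the frame of canister between 0.045 and 0.1 m), for 0.05 s.
3. the brush is down at the bottom a second time (all of step 1), for 0.05 s.
4. the brush is drawn up half-way again, still in the canister (all of step 2), for 0.05 s.
5. the brush is down at the bottom a third time (all of step 3), for 0.05 s.
6. the brush is lifted clear and held steady and level over the mouth (horizontal distance between brush_foot and canister_mouth below 0.03 m and z of brush_foot in the frame of canister above 0.11 m and height (world z) of brush_foot above 0.11 m and contact force between the fingers and brush above 1 N and contact force between brush and canister below 0.1 N and angle between canister's own z axis and vertical below 0.1 rad and height (world z) of canister below 0.01 m and distance of canister from where it was at the start of the episode below 0.06 m and angle between brush_bar's own z axis and vertical below 0.12 rad and linear speed of brush below 0.03 m/s and angular speed of brush below 0.25 rad/s), for 0.5 s.
At the end, for the whole second after the job is handed in: The fingers hold the brush, its foot 10 mm or more above the rim and within 30 mm of the mouth's axis, tilt under 0.12 rad, slower than 30 mm/s and 0.25 rad/s, not touching the canister, which stands upright on the table within 60 mm of its start (all of step 6); the arm keeps its last pose, push and grip.
It fails at once if the canister is tipped by more than 0.4 rad (angle between canister's own z axis and vertical above 0.4 rad).
It fails at once if the lidded canister, pan, jar, shaker or honing steel is moved by more than 30 mm (distance of any of lidded, pan, jar, shaker, honing from where it was at the start of the episode above 0.03 m).
It also fails if it takes over 48 s, if anything falls off the work surface, if the arm or the gripper's body presses on something with over 40 N, if the wrist force passes 120 N, or if a joint passes its speed limit or range.

### The arm

A 6-joint arm with a two-finger parallel gripper is mounted at the origin on the work surface. World frame = base frame: x ahead of the robot, y to its left, z up, the work surface at z = 0. Lengths are in m, angles in rad, forces in N, time in s.
With the tool pointing down it reaches from about 0.375 to 0.75 m from the base axis. Payload 9 kg.
Tool frame: the origin (TCP) lies at the very end of the fingers, on their centre line; the grasp point (between the pads) lies 19 mm behind it (ctrl.pinch_z is the distance from the TCP to the grasp point, in m); z points along the fingers, x is the direction in which the jaws open and shut, and the axes are right-handed (so a half turn about z gives the same grasp; the last joint's range is limited). The gripper opens to 85 mm and grips with 20 to 120 N. Pads are 22 mm wide; open, the fingers measure 114 mm over their backs; the gripper's body (76 mm by 85 mm) begins 54 mm behind the grasp point. The pads swing forward as they close: fully open they stand 13 mm farther back than shut.
Start: joints at [1.038, 0.104, 0.097, 1.564, 0, 1.353], TCP at [0.186, 0.571, 0.193] pointing down, gripper open.
Joint ranges: [-2.99, 2.99], [-0.84, 1.86], [-1.1, 1.16], [-1.84, 2.11], [-1.51, 1.56], [-3.14, 3.14]. Speed limits (rad/s): [2.22, 2.22, 2.57, 3.14, 3.14, 3.14].

### API

Orientations are given as a unit quaternion [x, y, z, w].
In Python, from cell import ctrl, snapshot, camera_model gives the robot as it stands.
- The arm moves only by the tool move_arm, never from a script. Its argument "series" is one flat list of numbers, 7 for each row, row after row: the turn, a rotation vector about the world's x, y, z in units of 180 degrees (1.0 is 180 degrees), then the shift along the world's x, y, z in units of 0.2 m (1.0 is 0.2 m), then the closure in counts, from 0 (fully open) to 255 (shut). In form: [ax, ay, az, tx, ty, tz, fingers, ax, ay, az, tx, ty, tz, fingers, ...]. A call has exactly 5 rows; each row is the pose to reach, as a shift and turn from the pose commanded when the call began, turning the shorter way round; what a row does not reach only later rows make up. A row lasts 1/12 s, in which the tool goes at most 41.7 mm and 7.16 degrees, less where a joint would pass 70% of its speed; a pose out of reach is approached as far as the arm can. A call with a number of a shift or a turn outside -1 to 1 is refused whole. A call with a gripper value outside its range is refused whole. The fingers move at their own pace and stop on an object; "newtons" is the grip in N (left out, the last holds). Time passes only in rows, so rows that repeat a pose let the fingers close, or fill a call up. It gives the time, the measured TCP pose, the force and the opening at its end, in the units of the state.
- ctrl.read_state(): the state, without advancing time (a new reading comes with each control period).
- snapshot(name): name is "side" or "top"; returns the picture (384x512x3 uint8, blue, green, red); there is no depth.
- camera_model(name): a dict with "mtx" (3x3 intrinsics, pixels), "k1" (the pictures are not rectified: a ray, as slopes to the right and down, at radius r is drawn at 1 + k1 r^2 times it, then the intrinsics apply), "world_to_cam" (4x4, takes a point from world to camera coordinates). Camera axes: x right, y down, z forward; pixel columns grow to the right and rows downward; lengths in m; the calibration is good to about 2 mm. A picture is of the moment at which its call begins. camera_model takes no time and is no camera call.
- ctrl.hand_in(): hands the job in, once; it reports no verdict.
The state is a dict: "t": time; "q": joint angles; "joint_velocities": joint speeds; "joint_efforts": joint torques, N m; "eef_pos": TCP position; "ee_rot": TCP orientation; "force": force on the tool from outside, world axes, zero at the start; "wrist_torque": the same for the moment, N m; "finger_gap": finger opening in m.
Only numpy, scipy, OpenCV 4.12 (cv2) and the standard library are available. Lean on these libraries where they do the work, as an engineer would, in place of code of your own. Each camera call takes 0.05 s, during which the arm holds its last target.

## Working session

There is one attempt and no reset: what is moved stays moved. The work goes in short steps, Python scripts to look and compute and a tool call to move; the robot and the scene stay as the last step left them, time stands still between calls to the robot, and variables do not carry over. Pictures are saved under pics/ and viewed, and the job is handed in when it is done.

Besides the shell and the picture viewer there is one more tool, called by a JSON object that holds its "op" and its "data", one argument or row to a line. move_arm: Moves the arm, as the interface text tells. Its arguments: {"type":"object","properties":{"series":{"type":"array","items":{"type":"number"}},"newtons":{"type":"number"}},"required":["series"]}

```bash
ls; mkdir -p pics
cat > h.py <<'E'
import numpy as np, cv2, json
from cell import ctrl, snapshot, camera_model
def ray(name,u,v):
    m=camera_model(name);K=np.array(m["mtx"]);k1=m["k1"];T=np.array(m["world_to_cam"])
    d=np.array([(u-K[0,2])/K[0,0],(v-K[1,2])/K[1,1]])
    s=d.copy()
    for _ in range(30): s=d/(1+k1*(s@s))
    R=T[:3,:3];c=-R.T@T[:3,3]
    w=R.T@np.array([s[0],s[1],1]);return c,w/np.linalg.norm(w)
def plane(name,u,v,z):
    c,w=ray(name,u,v);return c+w*(z-c[2])/w[2]
def proj(name,p):
    m=camera_model(name);K=np.array(m["mtx"]);T=np.array(m["world_to_cam"])
    q=T[:3,:3]@np.array(p)+T[:3,3];s=q[:2]/q[2];s=s*(1+m["k1"]*(s@s))
    return K[0,0]*s[0]+K[0,2],K[1,1]*s[1]+K[1,2]
def tri(n1,a,n2,b):
    c1,w1=ray(n1,*a);c2,w2=ray(n2,*b)
    A=np.stack([w1,-w2],1);t=np.linalg.lstsq(A,c2-c1,rcond=None)[0]
    p,q=c1+w1*t[0],c2+w2*t[1];return (p+q)/2,np.linalg.norm(p-q)
E
python3 - <<'E'
from h import *
for n in("side","top"):
    im=snapshot(n);cv2.imwrite(f"pics/{n}0.png",im)
    cv2.imwrite(f"pics/{n}0b.png",cv2.resize(im,(800,600),interpolation=cv2.INTER_CUBIC))
    m=camera_model(n);T=np.array(m["world_to_cam"]);print(n,m["k1"],-T[:3,:3].T@T[:3,3],T[2,:3])
s=ctrl.read_state();print(s)
E
```

```text
pics
side -0.01600778875785766 [ 0.216115   -0.3295826   0.65208007] [ 0.49230883  0.4742116  -0.72990094]
top -0.07825951450905476 [0.51501384 0.0049565  0.83593472] [ 0.09940649 -0.02422466 -0.99475199]
{'t': 0.1, 'q': array([1.03829340e+00, 1.04639346e-01, 9.65478917e-02, 1.56390762e+00,
       1.66420900e-05, 1.35309203e+00]), 'joint_velocities': array([-0.00016517, -0.00225252,  0.00162933, -0.00031176, -0.00173183,
        0.00051624]), 'joint_efforts': array([ 6.87271095e-03, -5.58203816e+01,  5.04724681e+01,  1.27761683e-02,
       -2.16693670e-04,  2.59797099e-05]), 'eef_pos': array([0.18558362, 0.57021504, 0.19260073]), 'ee_rot': array([ 8.09204714e-01,  5.87526484e-01, -5.54781773e-04,  2.32245609e-04]), 'force': array([ 0.18750578,  0.26544562, -0.53692699]), 'wrist_torque': array([-0.02346159,  0.00309339,  0.01088014]), 'finger_gap': 0.08517355820204868}
```

View pics/side0b.png

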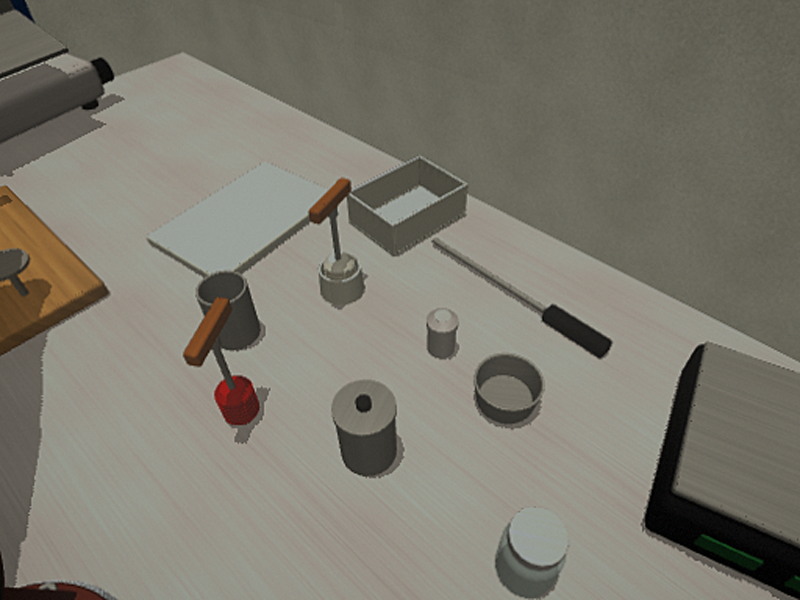

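View pics/top0b.png

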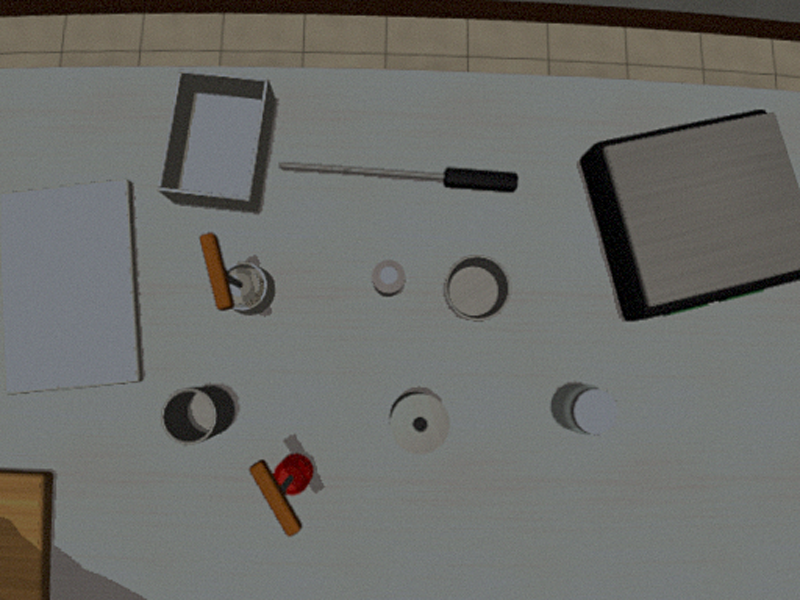

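The two candidates for the brush are the bar in the white cup (800x600 px: side (330,200), top (216,271)) and the red-headed one (side (208,330), top (276,497)). I choose the one in the white cup. The open canister is at side (225,310) and top (200,412); the low pan at top (476,287) is not it. Next I check the choice in a crop and measure.

Run:
```python
from h import *
cen={}
for n in("side","top"):
    im=cv2.imread(f"pics/{n}0.png")
    hsv=cv2.cvtColor(im,cv2.COLOR_BGR2HSV)
    m=cv2.inRange(hsv,(5,130,50),(20,255,255))
    k,l,st,ce=cv2.connectedComponentsWithStats(m)
    for i in range(1,k):
        if 60<st[i,4]<2000:
            c=cv2.findContours((l==i).astype(np.uint8),0,2)[0][0]
            print(n,st[i],ce[i],cv2.boxPoints(cv2.minAreaRect(c)).round(1).tolist())
            cen.setdefault(n,[]).append(ce[i])
s=cen["side"];t=cen["top"]
for a in s:
  for b in t: print(tri("side",a,"top",b))
a=cv2.resize(cv2.imread("pics/side0.png")[105:240,115:245],None,fx=3,fy=3,interpolation=cv2.INTER_CUBIC)
b=cv2.resize(cv2.imread("pics/top0.png")[135:300,90:190],None,fx=3,fy=3,interpolation=cv2.INTER_CUBIC)
o=np.zeros((500,700,3),np.uint8);o[:a.shape[0],:a.shape[1]]=a;o[:b.shape[0],395:395+b.shape[1]]=b
cv2.imwrite("pics/crop.png",o)
```

```text
side [198 114  26  29 249] [210.49799197 127.14056225] [[195.0, 137.0], [219.5, 112.5], [226.5, 119.5], [202.0, 144.0]]
side [118 190  30  44 492] [131.48577236 212.31097561] [[115.0, 229.1999969482422], [138.89999389648438, 187.5], [150.60000610351562, 194.1999969482422], [126.80000305175781, 235.89999389648438]]
side [ 36 373  30  11 106] [ 50.67924528 378.96226415] [[34.20000076293945, 377.1000061035156], [37.29999923706055, 369.8999938964844], [65.5, 381.8999938964844], [62.400001525878906, 389.20001220703125]]
top [128 149  20  49 446] [137.62331839 173.05605381] [[127.0999984741211, 150.8000030517578], [136.3000030517578, 148.39999389648438], [148.39999389648438, 195.39999389648438], [139.1999969482422, 197.6999969482422]]
top [160 296  32  47 486] [175.43621399 318.718107  ] [[158.3000030517578, 299.29998779296875], [166.89999389648438, 294.29998779296875], [192.39999389648438, 338.0], [183.8000030517578, 343.0]]
(array([0.61795655, 0.1929071 , 0.18228163]), np.float64(0.002393333139705377))
(array([0.44178893, 0.04519467, 0.36328466]), np.float64(0.10342672548091156))
(array([0.53027528, 0.26592509, 0.00073081]), np.float64(0.23770890122682525))
(array([0.36069869, 0.11824013, 0.17275894]), np.float64(0.002740831670671981))
(array([ 0.36831706, -0.14335394,  0.69453374]), np.float64(0.48309121779082637))
(array([ 0.15028605,  0.21471345, -0.30183893]), np.float64(0.2003924692752049))
```

View pics/crop.png

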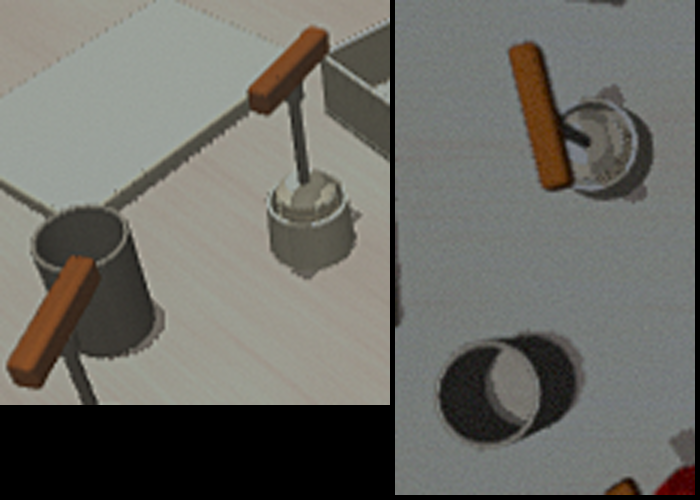

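Crop: the white-headed brush stands in the white cup, with its bar at crop (540,115). The open canister's rim is centred at about crop (489,393).

Run:
```python
from h import *
im=cv2.imread("pics/top0.png");g=cv2.cvtColor(im,cv2.COLOR_BGR2GRAY)
# bar
for z in (.186,.192):
  a=plane("top",131.7,149.6,z);b=plane("top",143.8,196.5,z);print("bar",(a+b)/2,np.linalg.norm(a-b),np.degrees(np.arctan2(*(a-b)[1::-1])))
# canister: rim extents
r=[plane("top",u,v,.1) for u,v in((104.3,266),(138.7,266),(121.5,248.3),(121.5,283.7))]
print("mouth top",[x.round(4) for x in r],np.mean(r,0))
# side: rim extents crop (33..131, 205..?) => px
r=[plane("side",115+x/3,105+y/3,.1) for x,y in((33,240),(131,233),(82,206),(82,268))]
print("mouth side",np.mean(r,0),np.linalg.norm(r[0]-r[1]))
# stand rim in top crop
r=[plane("top",90+(x-395)/3,135+y/3,.05) for x,y in((637,145),(600,100),(600,193))];print("stand",[x.round(3) for x in r])
# floor ellipse in interior as check of dark blob; lidded etc
for n,(u,v),z in(("lidded",(420/800*512,424*.64),.115),("jar",(590*.64,411*.64),.095),("shaker",(388*.64,276*.64),.072),("pan",(476*.64,287*.64),.045),("redbar",(175.4,318.7),.175),("tray",(220*.64,140*.64),.05)):print(n,plane("top",u,v,z).round(3))
from scipy.spatial.transform import Rotation as R
s=ctrl.read_state();print(R.from_quat(s["ee_rot"]).as_matrix().round(3))
```

```text
bar [0.61861106 0.19099428 0.186     ] 0.08833629602358996 17.106662216200483
bar [0.61765468 0.18927683 0.192     ] 0.08752080215563587 17.106662216200455
mouth top [array([0.4445, 0.2744, 0.1   ]), array([0.4462, 0.2055, 0.1   ]), array([0.4803, 0.2413, 0.1   ]), array([0.4107, 0.2385, 0.1   ])] [0.4454292  0.23993635 0.1       ]
mouth side [0.44506135 0.24112172 0.1       ] 0.07179363879282934
stand [array([0.619, 0.157, 0.05 ]), array([0.651, 0.185, 0.05 ]), array([0.584, 0.183, 0.05 ])]
lidded [ 0.442 -0.051  0.115]
jar [ 0.458 -0.274  0.095]
shaker [ 0.633 -0.009  0.072]
pan [ 0.624 -0.133  0.045]
redbar [0.362 0.117 0.175]
tray [0.828 0.233 0.05 ]
[[ 0.31   0.951 -0.001]
 [ 0.951 -0.31  -0.001]
 [-0.001 -0.    -1.   ]]
```

Bar at (0.618, 0.191) with its axis at 17° to x. Both views put the mouth at (0.445, 0.240) with a 72 mm diameter, as specified. The stand centre (0.618, 0.19) agrees with the bar. I move off now, yawing +35°.

{"op": "move_arm", "data": {
  "series": [0,0,0.035,0.14,-0.12,0.1,0,0,0,0.07,0.28,-0.24,0.2,0,0,0,0.105,0.42,-0.36,0.3,0,0,0,0.14,0.56,-0.48,0.35,0,0,0,0.175,0.7,-0.6,0.35,0],
  "newtons": 60
}}

```text
t: 0.52
eef_pos: [0.3274, 0.4498, 0.266]
ee_rot: [0.617, 0.787, 0.002, 0.0]
force: [-0.1, 0.9, 0.5]
finger_gap: 0.0853
```

```bash
cat > st.py <<'E'
from h import *
from scipy.spatial.transform import Rotation as R
s=ctrl.read_state();M=R.from_quat(s["ee_rot"]).as_matrix()
print("t",s["t"],"q",s["q"].round(3),"p",s["eef_pos"].round(4),"jawyaw",np.degrees(np.arctan2(M[1,0],M[0,0])).round(2),"z",M[:,2].round(4),"F",s["force"].round(2),"gap",s["finger_gap"])
E
python3 st.py
```

```text
t 0.5167 q [ 0.706 -0.004  0.119  1.69   0.     0.466] p [0.3274 0.4498 0.266 ] jawyaw 103.8 z [ 0.0027  0.0023 -1.    ] F [-0.14  0.86  0.5 ] gap 0.08533523228052056
```

{"op": "move_arm", "data": {
  "series": [0,0,0.018,0.15,-0.13,0,0,0,0,0.018,0.3,-0.26,0,0,0,0,0.018,0.45,-0.39,0,0,0,0,0.018,0.6,-0.52,0,0,0,0,0.018,0.75,-0.65,0,0]
}}

```text
t: 0.93
eef_pos: [0.4768, 0.3189, 0.263]
ee_rot: [0.597, 0.802, -0.0, -0.0]
force: [0.7, 0.6, 0.1]
finger_gap: 0.0854
```

{"op": "move_arm", "data": {
  "series": [0,0,0,0.15,-0.13,0,0,0,0,0,0.3,-0.26,0,0,0,0,0,0.45,-0.39,0,0,0,0,0,0.6,-0.52,0,0,0,0,0,0.7,-0.64,0,0]
}}

```text
t: 1.35
eef_pos: [0.6176, 0.1904, 0.2621]
ee_rot: [0.597, 0.802, -0.0, -0.0]
force: [0.4, 0.4, 0.7]
finger_gap: 0.0856
```

```bash
python3 st.py
```

```text
t 1.35 q [ 0.097  0.286  0.427  1.713 -0.    -0.193] p [0.6176 0.1904 0.2621] jawyaw 106.65 z [-9.e-04 -2.e-04 -1.e+00] F [0.36 0.37 0.66] gap 0.08558277165147778
```

Now directly above the bar. I descend 100 mm, check, then close.

{"op": "move_arm", "data": {
  "series": [0,0,0.002,0,0,-0.12,0,0,0,0.002,0,0,-0.24,0,0,0,0.002,0,0,-0.36,0,0,0,0.002,0,0,-0.45,0,0,0,0.002,0,0,-0.5,0]
}}

```text
t: 1.77
eef_pos: [0.6144, 0.1923, 0.16]
ee_rot: [0.594, 0.804, -0.001, -0.002]
force: [-0.8, 0.7, 0.6]
finger_gap: 0.0856
```

```bash
python3 - <<'E'
from h import *
o=[]
for n in("side","top"):
    im=snapshot(n);p=proj(n,(.618,.191,.17));u,v=map(int,p);x0=max(0,u-65);y0=max(0,v-75)
    o.append(cv2.resize(im[y0:y0+150,x0:x0+130],(390,450)))
cv2.imwrite("pics/g1.png",np.hstack(o))
E
python3 st.py
```

```text
t 1.8667 q [ 0.101  0.241  0.19   1.524  0.    -0.197] p [0.6144 0.1924 0.161 ] jawyaw 107.06 z [-3.8e-03 -3.0e-04 -1.0e+00] F [-0.27 -0.8   0.59] gap 0.08543672515415264
```

View pics/g1.png

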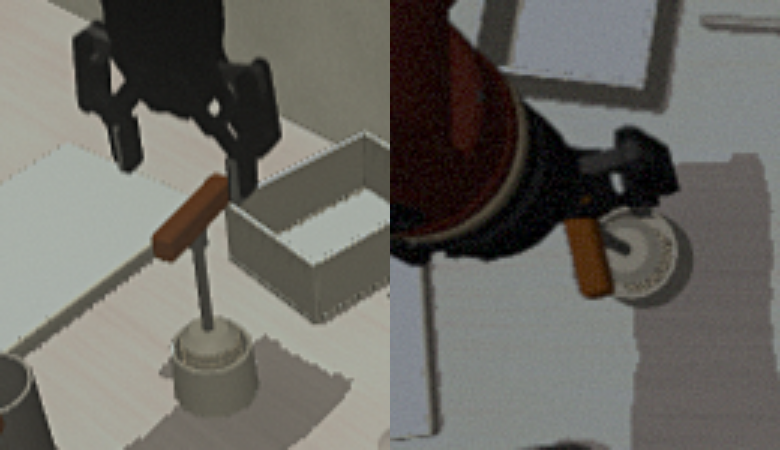

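The side view shows both fingertips (crop (125,168) and (243,195)) beyond or above the bar (190,215). The top view shows the visible finger past the bar's far (+x) end. That disagrees with the reported TCP, so I check it before closing.

Run:
```python
from h import *
s=ctrl.read_state();p=s["eef_pos"]
j=np.array([np.cos(np.radians(107)),np.sin(np.radians(107)),0])
for n in("side","top"):
    im=snapshot(n);cv2.imwrite(f"pics/{n}2.png",im)
    big=cv2.resize(im,None,fx=1.5625,fy=1.5625,interpolation=cv2.INTER_CUBIC)
    for q,c in((p+.0425*j+[0,0,.013],(0,255,0)),(p-.0425*j+[0,0,.013],(255,0,255)),(np.array([.618,.191,.181]),(255,255,0))):
        u,v=proj(n,q);cv2.circle(big,(int(u*1.5625),int(v*1.5625)),4,c,1);print(n,u,v)
    cv2.imwrite(f"pics/{n}2b.png",big)
```

```text
side 194.35567909221382 126.18895107976861
side 227.00769586737212 135.88197310450704
side 211.6907086842328 127.93145663133204
top 116.12112982471572 182.5718940287996
top 161.11288424626758 169.82358655083416
top 138.41237309136574 173.6533560402755
```

View pics/side2b.png

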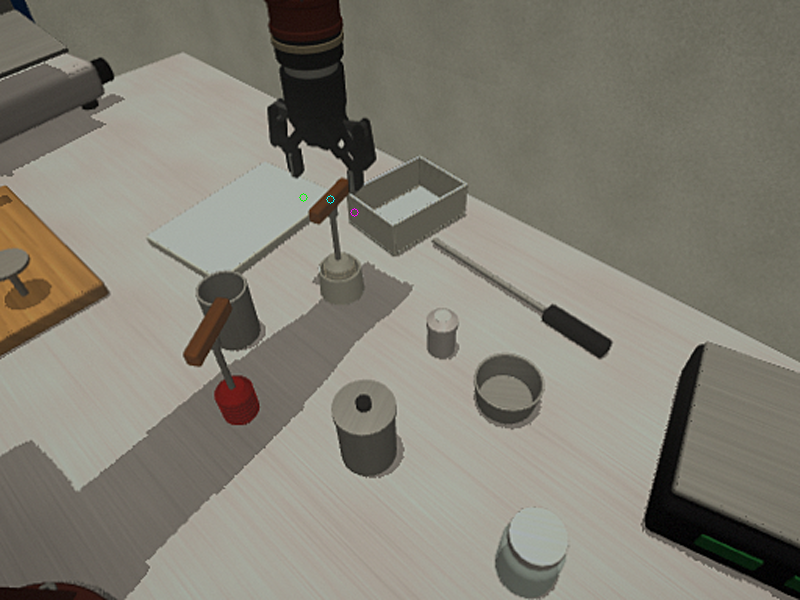

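View pics/top2b.png

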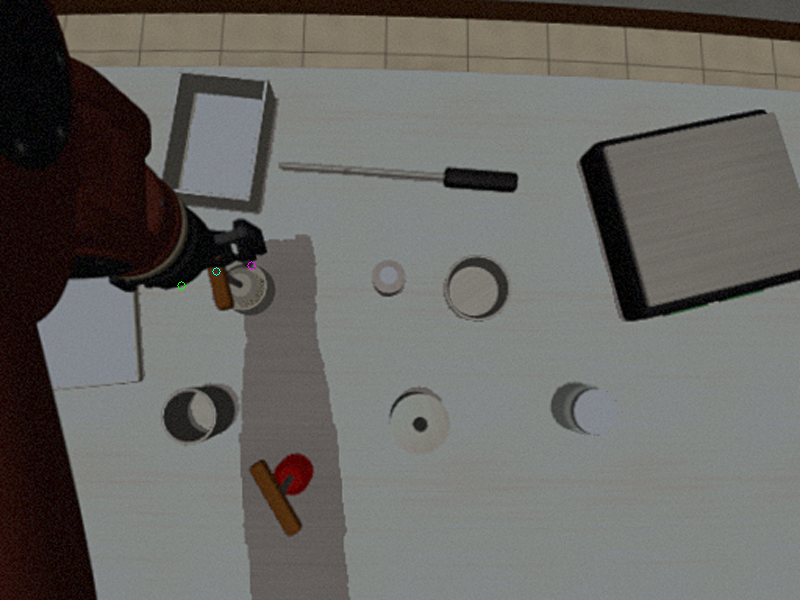

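Run:
```python
from h import *
a=cv2.imread("pics/side2.png")[60:135,165:245];b=cv2.imread("pics/top2.png")[130:205,110:190]
f=lambda x:cv2.convertScaleAbs(cv2.resize(x,None,fx=5,fy=5,interpolation=cv2.INTER_CUBIC),alpha=1.8,beta=20)
cv2.imwrite("pics/g2.png",np.hstack([f(a),f(b)]))
for dz in (0,.02,.04):
    print(proj("side",(.6268,.1517,.174+dz)),proj("top",(.6268,.1517,.174+dz)))
```

```text
(np.float64(227.01270551067006), np.float64(135.92397979073078)) (np.float64(161.16065248646274), np.float64(169.8641328153944))
(np.float64(226.32489799913625), np.float64(128.4432543512973)) (np.float64(158.74207540235605), np.float64(167.9330444935833))
(np.float64(225.61097507718037), np.float64(120.67453336699151)) (np.float64(156.17273947963184), np.float64(165.88101414075243))
```

View pics/g2.png

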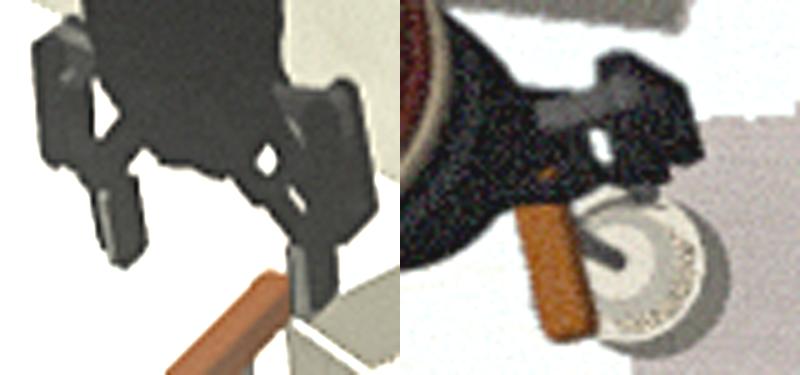

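Run:
```python
from h import *
for t in((157,169),(158,168),(160,170),(157,166)):print(tri("side",(227.4,122.5),"top",t))
for z in(.16,.174,.187,.2):print(z,plane("side",227.4,122.5,z),plane("side",189.4,112.5,z),(plane("side",227.4,122.5,z)+plane("side",189.4,112.5,z))/2)
```

```text
(array([0.62409954, 0.14826901, 0.21225127]), np.float64(0.006455352320865876))
(array([0.62498922, 0.14745428, 0.21221025]), np.float64(0.00404144435127424))
(array([0.6209043 , 0.14283687, 0.21653051]), np.float64(0.004195206225010919))
(array([0.62853784, 0.15054949, 0.20891709]), np.float64(0.0027104951611230917))
0.16 [0.67515672 0.2025135  0.16      ] [0.64180706 0.30218335 0.16      ] [0.65848189 0.25234843 0.16      ]
0.174 [0.66209668 0.18737502 0.174     ] [0.62969584 0.2842092  0.174     ] [0.64589626 0.23579211 0.174     ]
0.187 [0.6499695  0.17331786 0.187     ] [0.61844971 0.26751891 0.187     ] [0.63420961 0.22041838 0.187     ]
0.2 [0.63784232 0.1592607  0.2       ] [0.60720358 0.25082862 0.2       ] [0.62252295 0.20504466 0.2       ]
```

The tips triangulate to about (0.616, 0.196, 0.207), so xy is right. They stand some 30 mm higher than the reported TCP implies and would close just over the bar top (0.192). Lowering 20 mm is safe either way: the palm clears the bar top by 42 mm. I lower, then re-measure.

{"op": "move_arm", "data": {
  "series": [0,0,0,0.01,-0.01,-0.03,0,0,0,0,0.015,-0.01,-0.06,0,0,0,0,0.015,-0.01,-0.09,0,0,0,0,0.015,-0.01,-0.1,0,0,0,0,0.015,-0.01,-0.1,0]
}}

```text
t: 2.38
eef_pos: [0.6183, 0.1905, 0.1424]
ee_rot: [0.594, 0.804, -0.0, -0.001]
force: [-1.1, 0.4, 0.0]
finger_gap: 0.0856
```

```bash
python3 - <<'E'
from h import *
f=lambda x:cv2.convertScaleAbs(cv2.resize(x,None,fx=5,fy=5,interpolation=cv2.INTER_CUBIC),alpha=1.8,beta=20)
a=snapshot("side");b=snapshot("top")
cv2.imwrite("pics/g3.png",np.hstack([f(a[60:150,165:245]),f(b[130:220,110:190])]))
E
python3 st.py
```

```text
t 2.4833 q [ 0.097  0.246  0.163  1.489  0.    -0.201] p [0.6187 0.1906 0.1433] jawyaw 107.06 z [-2.e-04  1.e-04 -1.e+00] F [-0.68  0.77  0.31] gap 0.08507062782612396
```

View pics/g3.png

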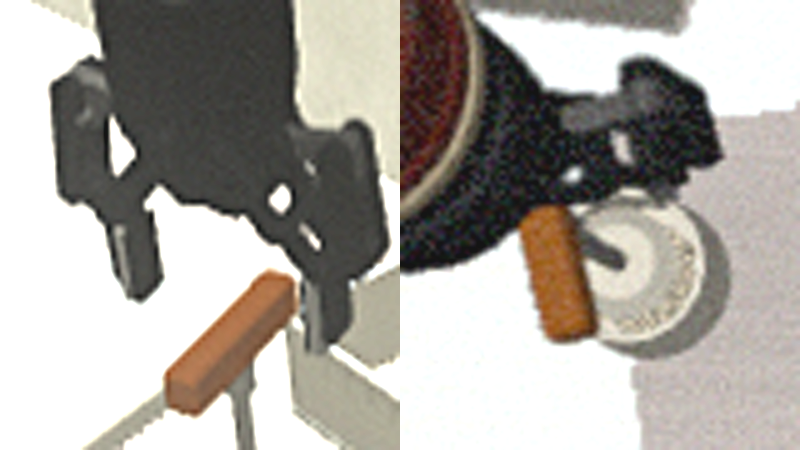

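Run:
```python
from h import *
for t in((163.6,170),(162,170),(165,169),(167,168)):print(tri("side",(229,130),"top",t))
for z in(.15,.16,.17,.18,.19,.2):
  a=plane("side",229,130,z);b=plane("side",193,120,z);print(z,(a+b)/2,np.linalg.norm(a-b), np.degrees(np.arctan2(*(b-a)[1::-1])))
```

```text
(array([0.62370964, 0.14162114, 0.1964802 ]), np.float64(0.0023438275803604348))
(array([0.62468021, 0.14420132, 0.19462733]), np.float64(0.00426231092973836))
(array([0.62435026, 0.14010851, 0.1969725 ]), np.float64(0.0006076478330633282))
(array([0.62459622, 0.13760272, 0.19823014]), np.float64(0.004264849144112146))
0.15 [0.65094758 0.23609975 0.15      ] 0.09939635501476765 107.91751223272936
0.16 [0.64228696 0.22483298 0.16      ] 0.09741666371034434 107.91751223272934
0.17 [0.63362634 0.2135662  0.17      ] 0.0954369724059212 107.91751223272927
0.18 [0.62496572 0.20229942 0.18      ] 0.09345728110149806 107.91751223272934
0.19 [0.61630509 0.19103265 0.19      ] 0.091477589797075 107.91751223272934
0.2 [0.60764447 0.17976587 0.2       ] 0.08949789849265179 107.91751223272935
```

Tips re-measured at z ≈ 0.19, with their midpoint (0.617, 0.191) exactly on the bar axis. The fingers are again ~33 mm higher than reported, so I trust the camera for height. I lower 15 mm more and close.

{"op": "move_arm", "data": {
  "series": [0,0,0,0,0,-0.03,0,0,0,0,0,0,-0.06,0,0,0,0,0,0,-0.075,0,0,0,0,0,0,-0.075,60,0,0,0,0,0,-0.075,120],
  "newtons": 30
}}

```text
t: 2.9
eef_pos: [0.6185, 0.1905, 0.1279]
ee_rot: [0.594, 0.804, -0.0, -0.0]
force: [-0.5, -0.6, -0.0]
finger_gap: 0.0641
```

```bash
cat > look.py <<'E'
from h import *
import sys
f=lambda x:cv2.convertScaleAbs(cv2.resize(x,None,fx=5,fy=5,interpolation=cv2.INTER_CUBIC),alpha=1.8,beta=20)
a=snapshot("side");b=snapshot("top")
cv2.imwrite("pics/%s.png"%sys.argv[1],np.hstack([f(a[60:165,165:245]),f(b[130:235,110:190])]))
E
python3 look.py g4; python3 st.py
```

```text
t 3.0 q [ 0.097  0.246  0.137  1.461  0.    -0.201] p [0.6189 0.1905 0.1285] jawyaw 107.06 z [ 2.e-04  1.e-04 -1.e+00] F [-0.09 -0.31 -0.12] gap 0.04895103205777452
```

View pics/g4.png

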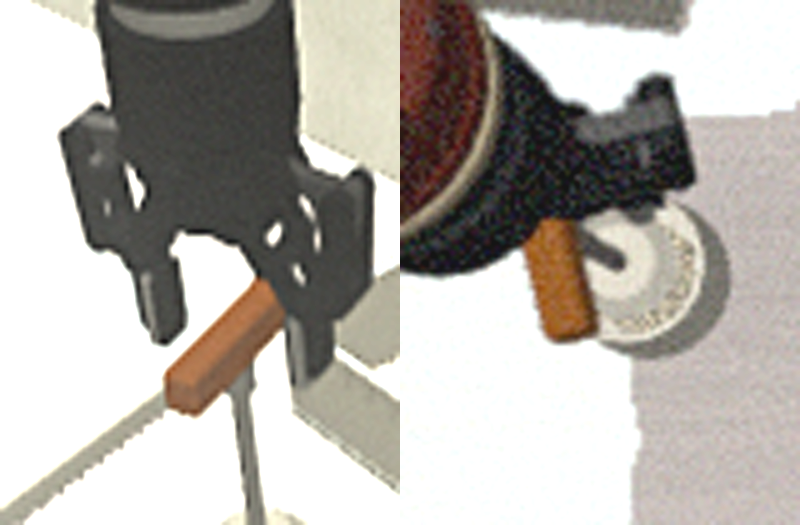

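Partly closed (gap 49 mm). The tips, at crop (165,340) and (310,383), now straddle the bar, their midpoint below its centre. I close fully.

{"op": "move_arm", "data": {
  "series": [0,0,0,0,0,-0.015,150,0,0,0,0,0,-0.015,180,0,0,0,0,0,-0.015,220,0,0,0,0,0,-0.015,255,0,0,0,0,0,-0.015,255],
  "newtons": 50
}}

```text
t: 3.42
eef_pos: [0.6187, 0.1905, 0.1252]
ee_rot: [0.594, 0.804, -0.0, -0.0]
force: [-0.2, 0.3, -1.8]
finger_gap: 0.0176
```

{"op": "move_arm", "data": {
  "series": [0,0,0,0,0,0,255,0,0,0,0,0,0,255,0,0,0,0,0,0,255,0,0,0,0,0,0,255,0,0,0,0,0,0,255],
  "newtons": 80
}}

```text
t: 3.83
eef_pos: [0.6188, 0.1905, 0.1253]
ee_rot: [0.594, 0.804, 0.0, -0.0]
force: [-0.3, 0.4, -0.6]
finger_gap: 0.0167
```

```bash
python3 look.py g5; python3 st.py
```

```text
t 3.9333 q [ 0.097  0.247  0.132  1.456  0.    -0.201] p [0.6188 0.1906 0.1253] jawyaw 107.06 z [-1.e-04  1.e-04 -1.e+00] F [ 0.08 -0.13 -0.99] gap 0.016458808656639397
```

View pics/g5.png

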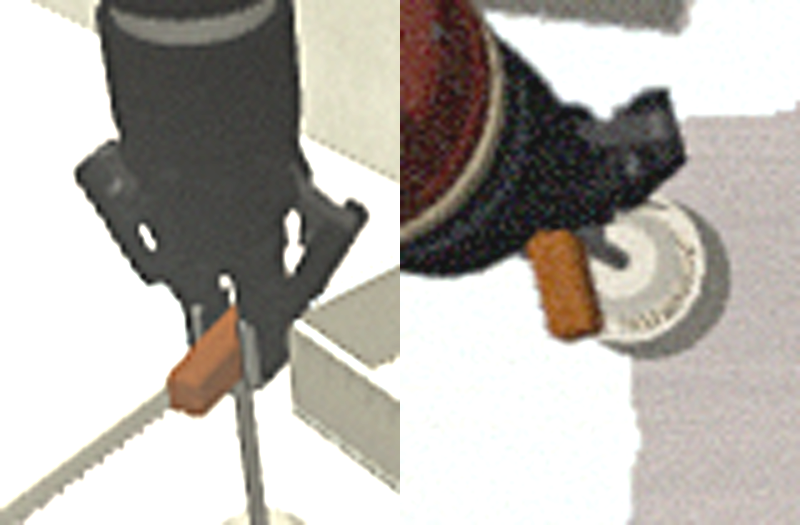

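Gap about 17 mm and the pads are on the bar's sides. I lift 130 mm.

{"op": "move_arm", "data": {
  "series": [0,0,0,0,0,0.08,255,0,0,0,0,0,0.2,255,0,0,0,0,0,0.35,255,0,0,0,0,0,0.5,255,0,0,0,0,0,0.65,255],
  "newtons": 100
}}

```text
t: 4.35
eef_pos: [0.6184, 0.1905, 0.2566]
ee_rot: [0.594, 0.804, -0.0, -0.0]
force: [1.5, 0.4, -1.9]
finger_gap: 0.0162
```

```bash
python3 st.py
python3 - <<'E'
from h import *
for n in("side","top"):
    im=snapshot(n);cv2.imwrite(f"pics/{n}6.png",im)
    cv2.imwrite(f"pics/{n}6b.png",cv2.resize(im,(800,600),interpolation=cv2.INTER_CUBIC))
E
```

```text
t 4.35 q [ 0.097  0.283  0.413  1.701  0.    -0.201] p [0.6184 0.1905 0.2566] jawyaw 107.06 z [-3.e-04  1.e-04 -1.e+00] F [ 1.47  0.39 -1.94] gap 0.016162944697272422
```

View pics/side6b.png

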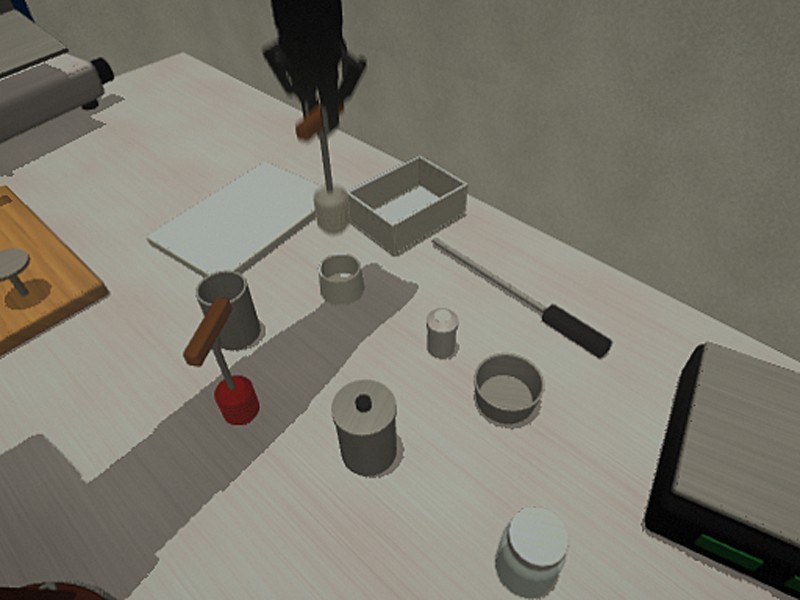

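View pics/top6b.png

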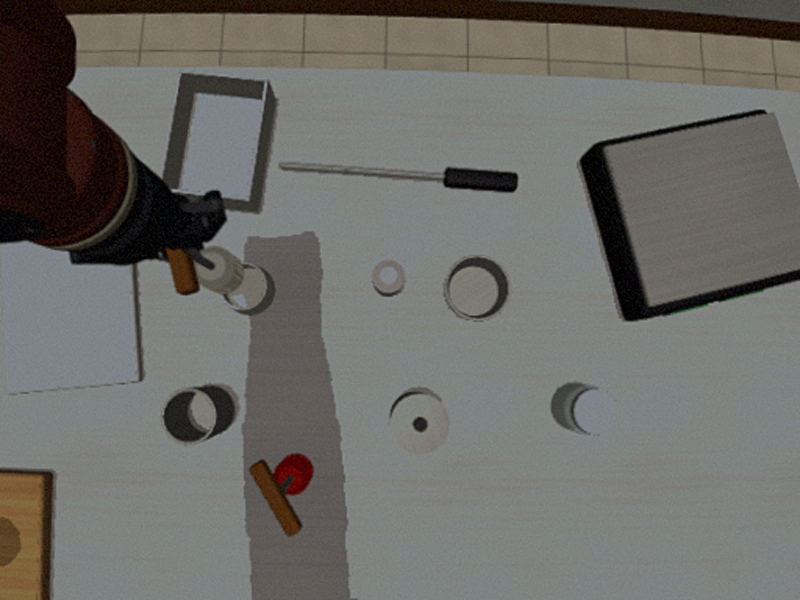

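Brush is out and hanging straight; the head is at side (333,212) and top (218,270). The cup stayed in place. Next I check the foot against prediction.

```bash
cat > foot.py <<'E'
from h import *
import sys
# draw predicted foot ring, widest ring, stem line from tag images at foot position
def draw(tag,x,y,zf,out,save=True):
    o=[]
    for n in("side","top"):
        im=snapshot(n) if save else cv2.imread(f"pics/{n}{tag}.png")
        u,v=map(int,proj(n,(x,y,zf+.06)));x0=max(0,u-50);y0=max(0,v-60)
        c=cv2.resize(im[y0:y0+120,x0:x0+100],None,fx=4,fy=4,interpolation=cv2.INTER_CUBIC);c=cv2.convertScaleAbs(c,alpha=1.5)
        for r,h,col in((.018,0,(0,255,0)),(.025,.05,(255,255,0)),(.0045,.14,(0,0,255))):
            for t in np.linspace(0,6.28,40):
                a,b=proj(n,(x+r*np.cos(t),y+r*np.sin(t),zf+h));cv2.circle(c,(int((a-x0+.5)*4),int((b-y0+.5)*4)),1,col,-1)
        o.append(c)
    h=min(i.shape[0] for i in o);cv2.imwrite(f"pics/{out}.png",np.hstack([i[:h] for i in o]))
if __name__=="__main__":
    a=sys.argv;draw(a[1],float(a[2]),float(a[3]),float(a[4]),a[5],a[1]=="live")
E
python3 foot.py 6 .6184 .1905 .137 f6
```

```text
(no output)
```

View pics/f6.png

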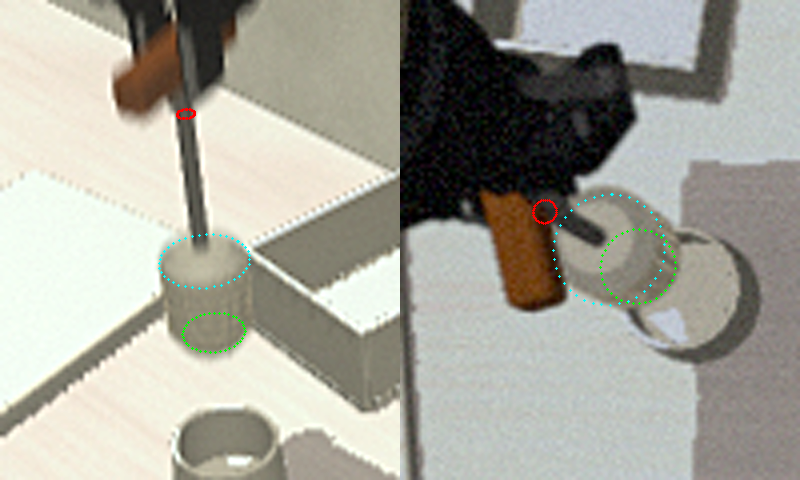

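{"op": "move_arm", "data": {
  "series": [0,0,0,-0.1,0.03,0.02,255,0,0,0,-0.27,0.08,0.02,255,0,0,0,-0.45,0.13,0.02,255,0,0,0,-0.62,0.18,0.02,255,0,0,0,-0.77,0.22,0.02,255]
}}

```text
t: 4.87
eef_pos: [0.4626, 0.235, 0.2584]
ee_rot: [0.594, 0.804, -0.0, -0.0]
force: [0.5, 1.0, -1.2]
finger_gap: 0.0164
```

{"op": "move_arm", "data": {
  "series": [0,0,0,-0.05,0.015,0,255,0,0,0,-0.09,0.03,0,255,0,0,0,-0.1,0.03,0,255,0,0,0,-0.1,0.03,0,255,0,0,0,-0.1,0.03,0,255]
}}

```text
t: 5.28
eef_pos: [0.4457, 0.2402, 0.2589]
ee_rot: [0.595, 0.804, -0.0, -0.0]
force: [0.5, 0.0, -0.7]
finger_gap: 0.0164
```

```bash
python3 st.py; python3 foot.py live .445 .2405 .142 f7;python3 st.py
```

```text
t 5.2833 q [ 0.236 -0.155 -0.037  1.688 -0.    -0.062] p [0.4457 0.2402 0.2589] jawyaw 107.03 z [-2.e-04 -1.e-04 -1.e+00] F [ 0.5   0.01 -0.71] gap 0.016362114646265812
t 5.3833 q [ 0.235 -0.154 -0.037  1.688 -0.    -0.062] p [0.4456 0.2401 0.2589] jawyaw 107.01 z [-5.e-04 -1.e-04 -1.e+00] F [ 0.68 -0.74 -1.37] gap 0.016551922967122764
```

View pics/f7.png

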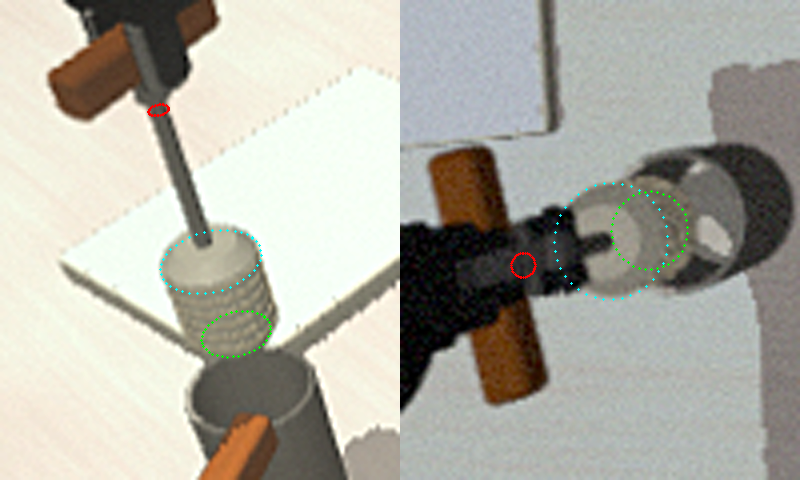

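The predicted rings fit the head, so it sits over the mouth within ~2 mm. I lower in stages, watching the force.

{"op": "move_arm", "data": {
  "series": [0,0,0,0,0,-0.07,255,0,0,0,0,0,-0.14,255,0,0,0,0,0,-0.21,255,0,0,0,0,0,-0.28,255,0,0,0,0,0,-0.35,255]
}}

```text
t: 5.8
eef_pos: [0.4454, 0.2402, 0.1883]
ee_rot: [0.595, 0.804, -0.0, -0.0]
force: [0.2, -0.2, -1.0]
finger_gap: 0.0161
```

```bash
python3 st.py; python3 foot.py live .4455 .2403 .0696 f8;python3 st.py
```

```text
t 5.8 q [ 0.236 -0.184 -0.192  1.562  0.    -0.061] p [0.4454 0.2402 0.1883] jawyaw 107.02 z [-5.e-04 -1.e-04 -1.e+00] F [ 0.24 -0.25 -1.01] gap 0.01608397232919891
t 5.9 q [ 0.236 -0.183 -0.194  1.563  0.    -0.061] p [0.4441 0.2399 0.1868] jawyaw 107.02 z [-3.9e-03 -9.0e-04 -1.0e+00] F [-0.03  0.08 -1.81] gap 0.016284244791190488
```

View pics/f8.png

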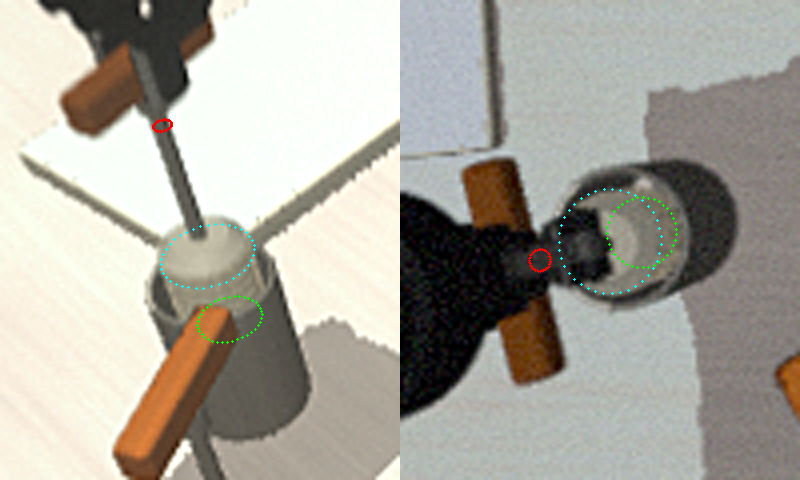

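The head is inside with no contact force. Down to the bottom.

{"op": "move_arm", "data": {
  "series": [0,0,0,0,0,-0.09,255,0,0,0,0,0,-0.18,255,0,0,0,0,0,-0.25,255,0,0,0,0,0,-0.28,255,0,0,0,0,0,-0.28,255]
}}

```text
t: 6.32
eef_pos: [0.4445, 0.2403, 0.1326]
ee_rot: [0.595, 0.804, -0.001, -0.001]
force: [0.5, -0.1, -0.6]
finger_gap: 0.0167
```

```bash
python3 st.py; python3 foot.py live .445 .2403 .012 f9;python3 st.py
```

```text
t 6.3167 q [ 0.236 -0.188 -0.297  1.463  0.    -0.061] p [0.4445 0.2403 0.1326] jawyaw 107.04 z [-1.8e-03 -3.0e-04 -1.0e+00] F [ 0.49 -0.06 -0.58] gap 0.016703209304095242
t 6.4167 q [ 0.236 -0.189 -0.295  1.464  0.    -0.061] p [0.4453 0.2405 0.1344] jawyaw 107.05 z [ 8.e-04  3.e-04 -1.e+00] F [ 1.3  -1.07 -0.72] gap 0.016307661759618373
```

View pics/f9.png

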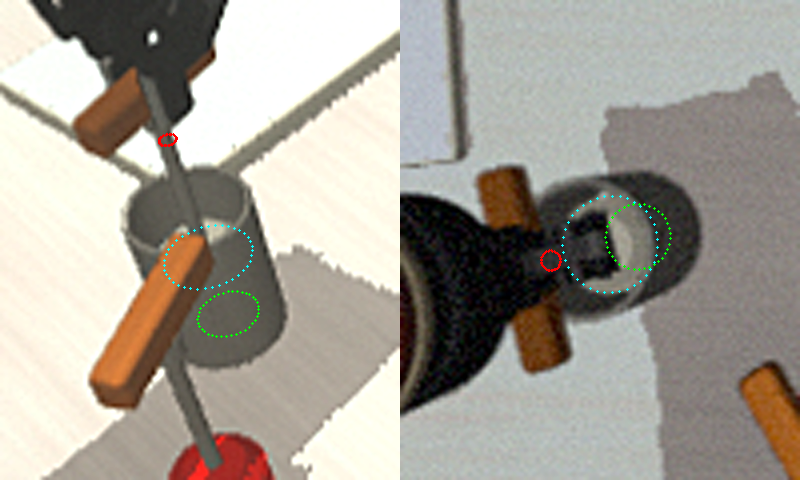

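The foot is at about 15 mm (needs <25), but that rests on the lift height. I press a little lower to feel the floor.

{"op": "move_arm", "data": {
  "series": [0,0,0,0,0,-0.015,255,0,0,0,0,0,-0.03,255,0,0,0,0,0,-0.04,255,0,0,0,0,0,-0.05,255,0,0,0,0,0,-0.05,255]
}}

```text
t: 6.83
eef_pos: [0.4453, 0.2408, 0.1242]
ee_rot: [0.594, 0.804, 0.001, 0.0]
force: [0.4, 0.1, 4.9]
finger_gap: 0.0164
```

```bash
python3 st.py
```

```text
t 6.8333 q [ 0.237 -0.189 -0.313  1.445  0.    -0.061] p [0.4453 0.2408 0.1242] jawyaw 107.07 z [ 1.5e-03  6.0e-04 -1.0e+00] F [0.38 0.08 4.95] gap 0.016424040927142555
```

The floor is felt at TCP 0.124 (+5 N), so the foot height is confirmed. Now the strokes: up 62 mm, down to just off the floor, twice.

{"op": "move_arm", "data": {
  "series": [0,0,0,0,0,0.09,255,0,0,0,0,0,0.19,255,0,0,0,0,0,0.28,255,0,0,0,0,0,0.31,255,0,0,0,0,0,0.31,255]
}}

```text
t: 7.25
eef_pos: [0.4458, 0.2408, 0.1869]
ee_rot: [0.594, 0.804, 0.001, 0.001]
force: [0.5, 0.0, -1.1]
finger_gap: 0.0167
```

{"op": "move_arm", "data": {
  "series": [0,0,0,0,0,0,255,0,0,0,0,0,-0.09,255,0,0,0,0,0,-0.18,255,0,0,0,0,0,-0.26,255,0,0,0,0,0,-0.29,255]
}}

```text
t: 7.67
eef_pos: [0.4432, 0.2402, 0.1241]
ee_rot: [0.594, 0.804, -0.001, -0.001]
force: [-1.1, 0.2, 37.6]
finger_gap: 0.0164
```

{"op": "move_arm", "data": {
  "series": [0,0,0,0,0,0,255,0,0,0,0,0,0,255,0,0,0,0,0,-0.005,255,0,0,0,0,0,-0.005,255,0,0,0,0,0,-0.005,255]
}}

```text
t: 8.08
eef_pos: [0.4447, 0.2405, 0.1263]
ee_rot: [0.594, 0.804, -0.0, -0.0]
force: [0.4, 0.2, -1.3]
finger_gap: 0.0161
```

```bash
python3 st.py
```

```text
t 8.0833 q [ 0.237 -0.189 -0.309  1.45   0.    -0.061] p [0.4447 0.2405 0.1263] jawyaw 107.07 z [-2.e-04  1.e-04 -1.e+00] F [ 0.35  0.18 -1.27] gap 0.016107156646810155
```

That stroke overshot and bumped the floor (38 N). The last stroke goes slower and 6 mm shallower.

{"op": "move_arm", "data": {
  "series": [0,0,0,0,0,0.08,255,0,0,0,0,0,0.18,255,0,0,0,0,0,0.27,255,0,0,0,0,0,0.3,255,0,0,0,0,0,0.3,255]
}}

```text
t: 8.5
eef_pos: [0.4458, 0.2408, 0.188]
ee_rot: [0.594, 0.804, 0.001, 0.001]
force: [-0.5, 0.4, -1.5]
finger_gap: 0.0166
```

```bash
python3 st.py; python3 foot.py live .445 .2403 .067 f10
```

```text
t 8.5 q [ 0.237 -0.186 -0.196  1.559  0.    -0.061] p [0.4458 0.2408 0.188 ] jawyaw 107.06 z [ 2.8e-03  8.0e-04 -1.0e+00] F [-0.54  0.43 -1.46] gap 0.01659091804784982
```

View pics/f10.png

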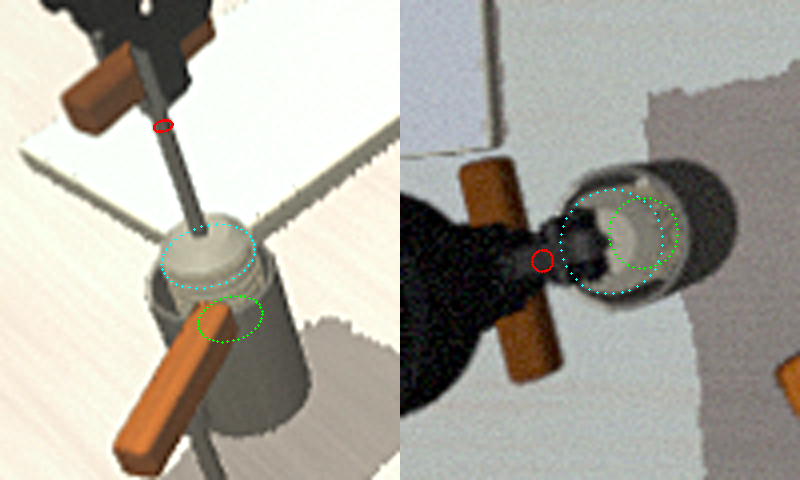

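Same appearance as before (no slip, canister in place). Third push.

{"op": "move_arm", "data": {
  "series": [0,0,0,0,0,-0.05,255,0,0,0,0,0,-0.11,255,0,0,0,0,0,-0.17,255,0,0,0,0,0,-0.22,255,0,0,0,0,0,-0.26,255]
}}

```text
t: 9.02
eef_pos: [0.4437, 0.2403, 0.1317]
ee_rot: [0.594, 0.804, -0.001, -0.001]
force: [-0.1, 0.1, -1.8]
finger_gap: 0.0161
```

{"op": "move_arm", "data": {
  "series": [0,0,0,0,0,-0.01,255,0,0,0,0,0,-0.02,255,0,0,0,0,0,-0.03,255,0,0,0,0,0,-0.035,255,0,0,0,0,0,-0.035,255]
}}

```text
t: 9.43
eef_pos: [0.445, 0.2406, 0.1276]
ee_rot: [0.594, 0.804, 0.0, 0.0]
force: [1.0, -0.4, -1.9]
finger_gap: 0.0162
```

{"op": "move_arm", "data": {
  "series": [0,0,0,0,0,0.06,255,0,0,0,0,0,0.14,255,0,0,0,0,0,0.23,255,0,0,0,0,0,0.33,255,0,0,0,0,0,0.43,255]
}}

```text
t: 9.85
eef_pos: [0.4449, 0.2406, 0.2155]
ee_rot: [0.594, 0.804, 0.0, 0.0]
force: [0.2, 0.4, -0.7]
finger_gap: 0.0163
```

{"op": "move_arm", "data": {
  "series": [0,0,0,0,0,0.09,255,0,0,0,0,0,0.17,255,0,0,0,0,0,0.23,255,0,0,0,0,0,0.26,255,0,0,0,0,0,0.27,255]
}}

```text
t: 10.27
eef_pos: [0.4454, 0.2407, 0.2693]
ee_rot: [0.594, 0.804, 0.001, 0.001]
force: [-0.3, -0.2, -1.2]
finger_gap: 0.0162
```

{"op": "move_arm", "data": {
  "series": [0,0,0,0,0,0,255,0,0,0,0,0,0,255,0,0,0,0,0,0,255,0,0,0,0,0,0,255,0,0,0,0,0,0,255]
}}

```text
t: 10.68
eef_pos: [0.4445, 0.2405, 0.2667]
ee_rot: [0.594, 0.804, -0.0, -0.0]
force: [1.2, 1.0, -1.0]
finger_gap: 0.0164
```

{"op": "move_arm", "data": {
  "series": [0,0,0,0,0,0,255,0,0,0,0,0,0,255,0,0,0,0,0,0,255,0,0,0,0,0,0,255,0,0,0,0,0,0,255]
}}

```text
t: 11.1
eef_pos: [0.4448, 0.2405, 0.2673]
ee_rot: [0.594, 0.804, 0.0, -0.0]
force: [0.4, -0.4, -2.1]
finger_gap: 0.0166
```

```bash
python3 st.py; python3 foot.py live .445 .2405 .147 f11; python3 st.py
python3 - <<'E'
from h import *
cv2.imwrite("pics/top_end.png",cv2.resize(snapshot("top"),(800,600)))
E
```

```text
t 11.1 q [ 0.237 -0.152 -0.019  1.703  0.    -0.061] p [0.4448 0.2405 0.2673] jawyaw 107.06 z [ 0.e+00  1.e-04 -1.e+00] F [ 0.44 -0.37 -2.13] gap 0.016577963397007827
t 11.2 q [ 0.237 -0.152 -0.019  1.703  0.    -0.061] p [0.4448 0.2406 0.2673] jawyaw 107.06 z [-0.e+00  1.e-04 -1.e+00] F [ 0.72  0.52 -1.48] gap 0.01624347204970003
```

View pics/f11.png

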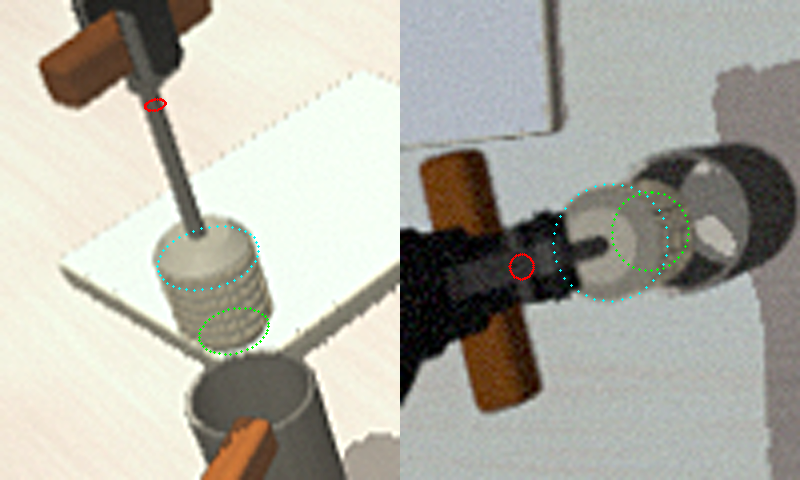

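View pics/top_end.png

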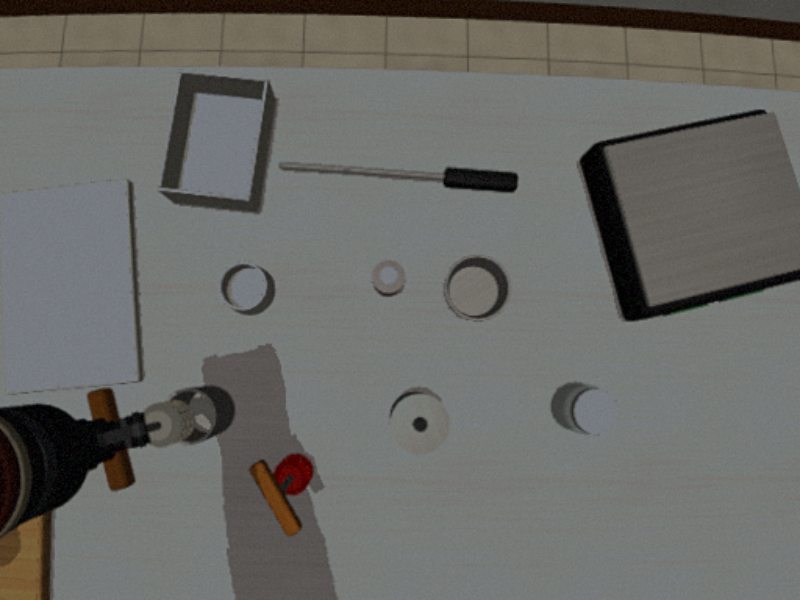

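The brush hangs straight over the mouth with its foot about 45 mm above the rim, steady. The bystanders are at their starting pixels. I hand it in.

```bash
python3 -c "
from cell import ctrl
print(ctrl.hand_in())"; python3 st.py
```

```text
the job is handed in; nothing more can be done
None
the job is handed in; nothing more can be done
```

I took the white-headed brush out of its cup and pushed it to the canister's bottom three times, drawing it up about 60 mm in between. It was handed in still held over the mouth at 11.2 s of the 48 s; no verdict was reported.

**Last checks:**
- **Brush:** The foot was about 45 mm above the rim and within a few mm of the mouth's axis. The tool was vertical, the brush looked straight in both views, and the readings were steady.
- **Scene:** The canister stood where it was. The bystanders, seen from the top camera only, were where they started.
- **Grip:** 100 N commanded, with the gap steady at 16.2–16.6 mm.

**What disagreed:**
- **Finger height:** The reported TCP height was about 33 mm lower than the fingertips measured in the cameras, even allowing for the 13 mm open-finger offset. I set the grasp height from the cameras and confirmed the brush's depth by feeling the canister floor.
- **Second stroke:** It overshot and bumped the floor at 38 N. A look afterwards showed no visible slip and the canister still in place.
- **Grip gap:** It read about 16.5 mm on the nominally 18 mm bar.

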